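Find and release the latched key on the test console

TASK

One of the four identical keys on the grey test console is still latched. Tap the keys lightly with the fingertips to find it (a free key gives under a light touch, the latched one stays firm), then press that key firmly all the way down to release it, which raises the white flag, and let go so that it comes back up. Do not push a free key home before that, do not touch the flag, and leave the loose parts around it where they are.

Things in the scene. Friction and masses are not known exactly. Their poses are not given: they have to be found in the camera images.
- console: fixed grey test console, 180 (x) x 270 (y) x 60 tall; origin: centre of its underside; x points away from the operator's side, y to its left, z up. Its deck is 60 above the table. Four identical grey keys stand in a row along y at x = -35, y = +81, +27, -27, -81 (key1 to key4, left to right seen from the robot)
- key1_top (a point): centre of the top face of key1, a square grey cap 26 x 26, standing 16 above the deck (76 above the table); this point sinks with the key
- key1 (a joint): how far key1 is pushed down, m: 0 at rest (latched or not), stop at 0.011. A free key is springy: 0.6 N starts it, then 0.5 N per mm (3 N: about 5 mm; at its stop 6 N); under 7 mm is a light tap. The latched one gives under 1 mm up to about 7 N; at about 8 N it goes down stiffly (12 N near the bottom), its latch lets go at the bottom, nearly 10 mm down, and once let go it springs back to 0
- key2_top (a point): centre of the top face of key2, a square grey cap 26 x 26, standing 16 above the deck (76 above the table); this point sinks with the key
- key2 (a joint): how far key2 is pushed down, m: 0 at rest (latched or not), stop at 0.011. A free key is springy: 0.6 N starts it, then 0.5 N per mm (3 N: about 5 mm; at its stop 6 N); under 7 mm is a light tap. The latched one gives under 1 mm up to about 7 N; at about 8 N it goes down stiffly (12 N near the bottom), its latch lets go at the bottom, nearly 10 mm down, and once let go it springs back to 0
- key3_top (a point): centre of the top face of key3, a square grey cap 26 x 26, standing 16 above the deck (76 above the table); this point sinks with the key
- key3 (a joint): how far key3 is pushed down, m: 0 at rest (latched or not), stop at 0.011. A free key is springy: 0.6 N starts it, then 0.5 N per mm (3 N: about 5 mm; at its stop 6 N); under 7 mm is a light tap. The latched one gives under 1 mm up to about 7 N; at about 8 N it goes down stiffly (12 N near the bottom), its latch lets go at the bottom, nearly 10 mm down, and once let go it springs back to 0
- key4_top (a point): centre of the top face of key4, a square grey cap 26 x 26, standing 16 above the deck (76 above the table); this point sinks with the key
- key4 (a joint): how far key4 is pushed down, m: 0 at rest (latched or not), stop at 0.011. A free key is springy: 0.6 N starts it, then 0.5 N per mm (3 N: about 5 mm; at its stop 6 N); under 7 mm is a light tap. The latched one gives under 1 mm up to about 7 N; at about 8 N it goes down stiffly (12 N near the bottom), its latch lets go at the bottom, nearly 10 mm down, and once let go it springs back to 0
- flag (a joint): white interlock flag, 12 x 40, in the rear deck of the console (x = +50, y = 0 on it), m: 0 = down (a key is latched); it rises as far as the latched key goes down and stays up; more than 0.008 is released, 0.0095 its stop; free keys do not move it. Not to be touched
- flag_top (a point): centre of the flag's top face, about 1.5 above the deck at the start
- fuse: loose cylindrical fuse standing on the rear deck of the console, white ceramic with steel end caps, 26 dia x 40 tall; origin: centre of its underside. Leave alone
- bushing: loose brass ring on the rear deck of the console, 34 dia x 16 tall; origin: centre of its underside. Leave alone
- screwdriver: loose screwdriver with an orange handle lying on the table in front of the console (robot's side). Leave alone
- module: loose black battery module behind the console, 70 x 110 x 45 with two copper terminals 10 tall on top; origin: centre of its underside. Leave alone
- screw_cup: loose steel cup left of the console, 70 dia x 50 tall; origin: centre of its underside. Leave alone
- relay: loose black relay block right of the console, about 60 x 45 x 40 tall; origin: centre of its underside. Leave alone
- tape_roll: loose black tape roll lying flat behind the console, 80 dia x 19 tall; origin: centre of its underside. Leave alone

How it is judged (in metres and radians):
On the way:
1. the latched key has been pressed through and its latch has released (flag up more than 8 mm) (value of joint flag above 0.008 m), for 0.2 s.
At the end, for the whole second after the job is handed in: the flag stands more than 8 mm up, all four keys are back within 2 mm of their rest height, and every loose part is within 20 mm of where it stood (value of joint flag above 0.008 m and value of joint each of key1, key2, key3, key4 below 0.002 m and distance of each of fuse, bushing, screwdriver, module, screw_cup, relay, tape_roll from where it was at the start of the episode below 0.02 m); the robot touches nothing.
It fails at once if a free key was pushed more than 7 mm down while the latched key was still latched (value of joint any of key1, key2, key3, key4 above 0.007 m and value of joint flag below 0.003 m).
It fails at once if the robot pushed on the flag (contact force between the arm and flag above 0.5 N).
It fails at once if the fingers pushed on the flag (contact force between the fingers and flag above 0.5 N).
It fails at once if a loose part was lifted, carried or pushed away (more than 20 mm) (distance of any of fuse, bushing, screwdriver, module, screw_cup, relay, tape_roll from where it was at the start of the episode above 0.02 m).
It also fails if it takes over 51 s, if anything falls off the work surface, if the arm or the gripper's body presses on something with over 40 N, if the wrist force passes 120 N, or if a joint passes its speed limit or range.

ROBOT

A 6-joint arm with a two-finger parallel gripper is mounted at the origin on the work surface. World frame = base frame: x ahead of the robot, y to its left, z up, the work surface at z = 0. Lengths are in mm, angles in rad, forces in N, time in s.
With the tool pointing down it reaches from about 350 to 775 mm from the base axis. Payload 7.3 kg.
Tool frame: the origin (TCP) lies between the finger pads; the fingertips stand 14 mm ahead of it and the grasp point (between the pads) lies 5 mm behind it; y points along the fingers, z is the direction in which the jaws open and shut, and the axes are right-handed (so a half turn about y gives the same grasp; the last joint's range is limited). The gripper opens to 92 mm and grips with 3 to 60 N. Pads are 19 mm wide; open, the fingers measure 130 mm over their backs; the gripper's body (75 mm by 190 mm) begins 47 mm behind the grasp point.
Start: joints at [-1.453, 0.342, 1.524, -0, 1.275, -0.146], TCP at [136.916, -506.853, 211.641] pointing down, gripper open.
Joint ranges: [-2.53, 2.53], [-0.77, 2.02], [0.04, 2.7], [-1, 4.14], [0.28, 2.66], [-3.11, 3.11]. Speed limits (rad/s): [2.57, 2.57, 3.14, 3.14, 3.14, 3.14].

INTERFACE

Orientations are given as [roll, pitch, yaw] about the fixed x, y, z axes, in that order (R = Rz(yaw) Ry(pitch) Rx(roll)).
In Python, from plant import bot, vision, order gives the robot as it stands.
- The arm moves only by the tool apply_moves, never from a script. Its argument "rows" is a list of rows, each a list of 3 entries, a list of its own where there are three numbers: the shift along the tool's x, y, z in cm, then the turn about the tool's y in rad, then the finger opening in cm, from 0 to 9.18. A call has 1 to 5 rows; each row is the pose to reach, as a shift and turn from the pose measured when the call began, along the tool's axes at that moment; what a row does not reach only later rows make up. A row lasts 1/8 s, in which the tool goes at most 62.5 mm and 10.7 degrees, less where a joint would pass 70% of its speed; a pose out of reach is approached as far as the arm can. A call with a gripper value outside its range is refused whole. The fingers move at their own pace and stop on an object; the grip force is fixed at half the most. Time passes only in rows, so rows that repeat a pose let the fingers close. It gives the time, the measured TCP pose, the force and the opening at its end, in the units of the state.
- bot.get_obs(): the state, without advancing time (a new reading comes with each control period).
- vision.capture(name): name is "side" or "top"; returns the picture (480x640x3 uint8, red, green, blue); there is no depth.
- vision.camera_info(name): a dict with "mtx" (3x3 intrinsics, pixels), "rvec" (rotation vector, rad) and "tvec" (3), from world to camera coordinates, as OpenCV has them. Camera axes: x right, y down, z forward; pixel columns grow to the right and rows downward; lengths in mm; the calibration is good to about 2 mm. A picture is of the moment at which its call begins. camera_info takes no time and is no camera call.
- order.close_job(): hands the job in, once; it reports no verdict.
The state is a dict: "time": time; "joint_positions": joint angles; "dq": joint speeds; "tau": joint torques, N m; "tool_pos": TCP position; "tcp_rot": TCP orientation; "contact_force": force on the tool from outside, world axes, zero at the start; "moment": the same for the moment, N m; "grip_width": finger opening in mm.
Only numpy, scipy, OpenCV 4.12 (cv2) and the standard library are available. Lean on these libraries where they do the work, as an engineer would, in place of code of your own. Each camera call takes 0.05 s, during which the arm holds its last target.

## Working session

There is one attempt and no reset: what is moved stays moved. The work goes in short steps, Python scripts to look and compute and a tool call to move; the robot and the scene stay as the last step left them, time stands still between calls to the robot, and variables do not carry over. Pictures are saved under pics/ and viewed, and the job is handed in when it is done.

Besides the shell and the picture viewer there is one more tool, called after "Emit:" by a JSON object that holds its "api" and its "payload". apply_moves: Moves the arm, as the interface text tells. Its arguments: {"type":"object","properties":{"rows":{"type":"array","items":{"type":"array"}}},"required":["rows"]}

```bash
mkdir -p pics; python3 - <<'E'
from plant import bot, vision, order
import cv2
print(bot.get_obs())
for n in("top","side"):
    cv2.imwrite(f"pics/{n}0.png",vision.capture(n)[:,:,::-1]); print(vision.camera_info(n))
E
```

```text
{'time': 0.0, 'joint_positions': array([-1.45299243e+00,  3.42724014e-01,  1.52503685e+00, -3.04352291e-05,
        1.27540669e+00, -1.46031665e-01]), 'dq': array([-1.72270491e-03, -1.39688650e-03,  2.66832201e-03,  1.31933912e-03,
       -4.88587787e-05,  1.68063907e-03]), 'tau': array([-4.38348679e-04, -4.31243920e+01, -2.44222856e+01,  7.18801282e-02,
        5.60044439e-02, -1.52467323e-04]), 'tool_pos': array([ 136.85547118, -506.38842741,  210.93739793]), 'tcp_rot': array([-1.57235870e+00,  2.00376079e-04, -2.87774837e+00]), 'contact_force': array([-0.65998282, -0.21314621,  0.68455426]), 'moment': array([0.03743466, 0.04245458, 0.02463319]), 'grip_width': 91.77310693356333}
{'mtx': array([[544.11926649,   0.        , 321.55695014],
       [  0.        , 544.11926649, 245.5445195 ],
       [  0.        ,   0.        ,   1.        ]]), 'rvec': array([ 2.16990806, -2.10548398,  0.22606615]), 'tvec': array([  43.10696294,  617.1836799 , 1137.86318057])}
{'mtx': array([[577.7092745 ,   0.        , 312.06005758],
       [  0.        , 577.7092745 , 238.9834189 ],
       [  0.        ,   0.        ,   1.        ]]), 'rvec': array([ 2.42526397, -0.20092551,  0.06370777]), 'tvec': array([-571.85157325,  169.44085159,  951.83836365])}
```

View pics/top0.png

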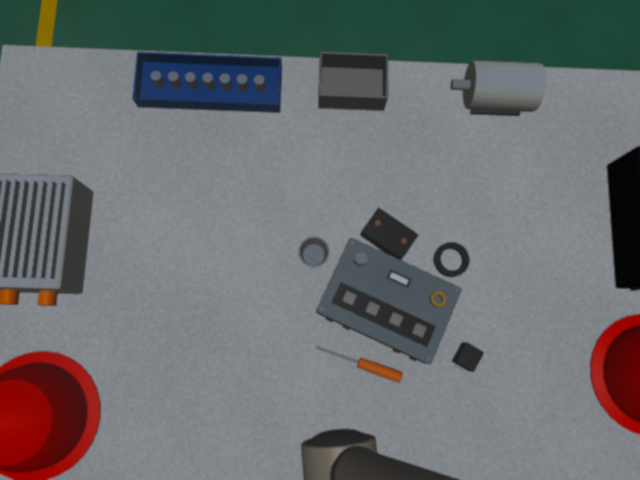

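View pics/side0.png

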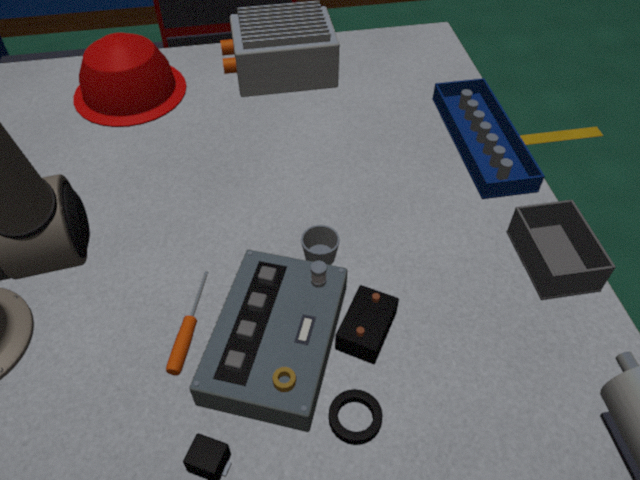

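The top view shows the console rotated, with keys at about (349,298), (372,308), (396,319) and (419,329), and the flag at (399,278). The side view shows the keys at about (267,272) down to (234,359). Next I'll refine these positions.

```bash
cat > h.py <<'E'
import numpy as np, cv2
from plant import bot, vision, order
def cam(n):
    i=vision.camera_info(n); R,_=cv2.Rodrigues(i["rvec"]); return i["mtx"],R,np.array(i["tvec"]).reshape(3)
def ray(n,uv,z):
    K,R,t=cam(n); d=R.T@np.linalg.inv(K)@np.array([*uv,1.]); c=-R.T@t
    return c+d*(z-c[2])/d[2]
def tri(a,b):
    P=[]
    for n in("top","side"):
        K,R,t=cam(n); P.append(K@np.c_[R,t])
    X=cv2.triangulatePoints(P[0],P[1],np.array(a,float).reshape(2,1),np.array(b,float).reshape(2,1)); return X[:3,0]/X[3,0]
E
python3 - <<'E'
from h import *
g={"top":[(349,298),(372,308),(396,319),(419,329)],"side":[(267,272),(257,300),(246,328),(234,359)]}
C={}
for n in g:
    im=cv2.cvtColor(cv2.imread(f"pics/{n}0.png"),cv2.COLOR_BGR2GRAY); C[n]=[]
    for u,v in g[n]:
        w=im[v-13:v+14,u-13:u+14]; m=cv2.threshold(w,0,255,cv2.THRESH_OTSU)[0]
        k,l,s,c=cv2.connectedComponentsWithStats((w>m-0).astype('uint8'))
        i=l[13,13]; C[n].append(c[i]+[u-13,v-13]); print(n,m,s[i],C[n][-1],ray(n,C[n][-1],76).round(1))
P=[tri(a,b) for a,b in zip(C["top"],C["side"])]
print(np.round(P,1))
E
```

```text
top 68.0 [  6   6  15  14 137] [349.10948905 297.44525547] [501.8   0.7  76. ]
top 66.0 [  7   6  14  15 139] [372.34532374 308.23021583] [480.5 -49.   76. ]
top 65.0 [  6   6  14  15 139] [395.53956835 318.97122302] [459.3 -98.4  76. ]
top 65.0 [  6   7  15  15 139] [418.84172662 329.74820144] [ 438.2 -147.8   76. ]
side 56.0 [  4   7  18  15 193] [266.64248705 272.62176166] [504.9   0.6  76. ]
side 57.0 [  4   5  19  16 214] [256.70560748 299.10747664] [483.6 -48.9  76. ]
side 58.0 [  3   5  20  17 237] [245.9535865  327.70042194] [462.3 -98.5  76. ]
side 60.0 [  4   4  20  18 259] [234.45945946 358.51737452] [ 441.1 -148.    76. ]
[[ 503.5    0.7   75.5]
 [ 482.2  -48.9   75.7]
 [ 460.9  -98.3   75.5]
 [ 439.7 -147.8   75.3]]
```

Emit:
{"api": "apply_moves", "payload": {"rows": [[[-4.8,0,-3.3],0,0],[[-9.6,0,-6.6],0,0],[[-14.4,0,-9.9],0,0],[[-19.2,0,-13.2],0,0],[[-24,0,-16.5],0,0]]}}

```text
time: 0.72
tool_pos: [326.4, -282.9, 211.2]
tcp_rot: [-1.572, 0.0, -2.878]
contact_force: [0.6, -0.4, 0.1]
grip_width: 46.4
```

Emit:
{"api": "apply_moves", "payload": {"rows": [[[-4.8,0,-3.4],0,0],[[-9.6,0,-6.8],0,0],[[-14.4,0,-10.1],0,0],[[-14.4,5,-10.1],0,0],[[-14.4,9.5,-10.1],0,0]]}}

```text
time: 1.35
tool_pos: [439.4, -146.7, 115.0]
tcp_rot: [-1.572, 0.0, -2.876]
contact_force: [0.2, -0.1, -0.1]
grip_width: 0.7
```

Emit:
{"api": "apply_moves", "payload": {"rows": [[[0,0,0],0,0],[[0,0,0],0,0]]}}

```text
time: 1.6
tool_pos: [440.1, -147.1, 116.2]
tcp_rot: [-1.571, 0.002, -2.876]
contact_force: [-0.1, -0.3, 0.4]
grip_width: 0.7
```

```bash
python3 - <<'E'
from h import *
for n,b in(("top",(320,220,520,420)),("side",(150,220,350,420))):
    im=vision.capture(n)[:,:,::-1]; x,y,X,Y=b
    cv2.imwrite(f"pics/{n}1.png",cv2.resize(im[y:Y,x:X],None,fx=3,fy=3))
print(bot.get_obs()["tool_pos"])
E
```

```text
[ 440.49701515 -147.50403993  116.83023949]
```

View pics/side1.png

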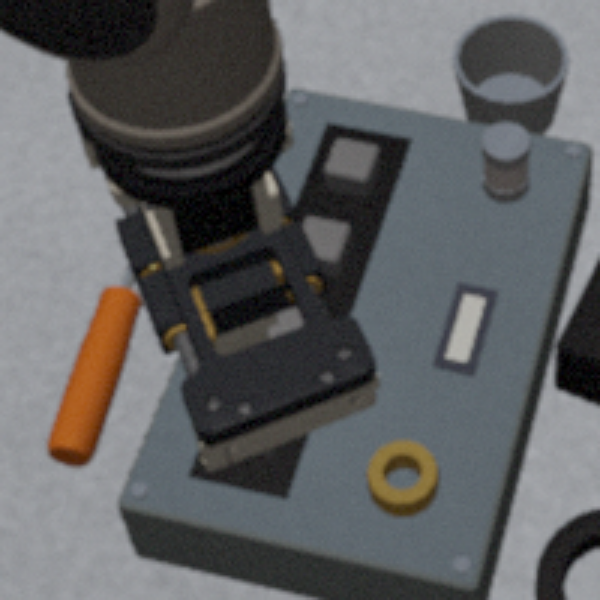

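```bash
python3 - <<'E'
from h import *
for n,o in(("side",(150,220)),("top",(320,220))):
    i=vision.camera_info(n)
    for p in ([440.5,-147.5,103],[440.5,-147.5,117],[440.5,-147.5,169]):
        q,_=cv2.projectPoints(np.array([p]),i["rvec"],i["tvec"],i["mtx"],None); print(n,p,(q.ravel()-o)*3)
E
```

```text
side [440.5, -147.5, 103] [245.77038766 386.63282218]
side [440.5, -147.5, 117] [242.39317609 371.49172221]
side [440.5, -147.5, 169] [229.03582511 311.6065232 ]
top [440.5, -147.5, 103] [304.2340535  324.72587483]
top [440.5, -147.5, 117] [308.58608151 324.06154253]
top [440.5, -147.5, 169] [325.7439945  321.44240596]
```

View pics/top1.png

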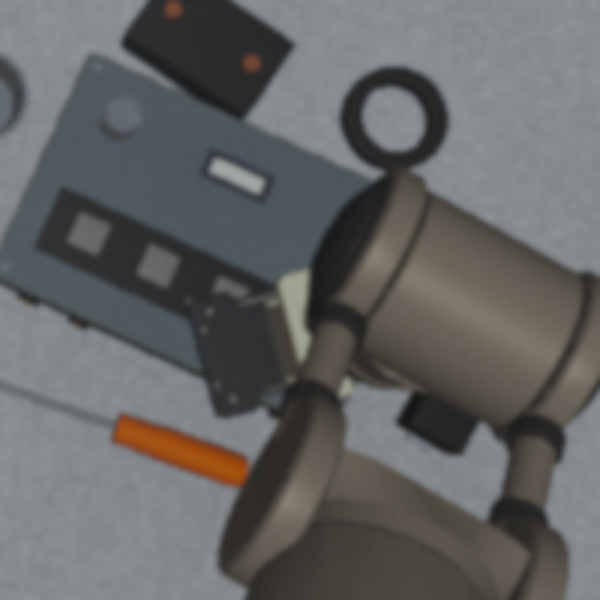

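Emit:
{"api": "apply_moves", "payload": {"rows": [[[0,1.2,0],0,0],[[0,2.2,0],0,0],[[0,2.2,0],0,0],[[0,2.2,0],0,0]]}}

```text
time: 2.2
tool_pos: [440.6, -147.5, 94.8]
tcp_rot: [-1.57, 0.003, -2.876]
contact_force: [-0.1, 1.1, 0.6]
grip_width: 0.8
```

Emit:
{"api": "apply_moves", "payload": {"rows": [[[0,0.2,0],0,0],[[0,0.2,0],0,0]]}}

```text
time: 2.45
tool_pos: [440.6, -147.5, 92.8]
tcp_rot: [-1.57, 0.003, -2.876]
contact_force: [0.3, 0.7, -0.4]
grip_width: 0.6
```

Emit:
{"api": "apply_moves", "payload": {"rows": [[[0,0.2,0],0,0],[[0,0.2,0],0,0]]}}

```text
time: 2.7
tool_pos: [440.5, -147.5, 90.6]
tcp_rot: [-1.57, 0.003, -2.876]
contact_force: [0.1, -0.8, 0.6]
grip_width: 0.2
```

Emit:
{"api": "apply_moves", "payload": {"rows": [[[0,0.2,0],0,0],[[0,0.2,0],0,0]]}}

```text
time: 2.95
tool_pos: [440.4, -147.4, 88.5]
tcp_rot: [-1.57, 0.002, -2.876]
contact_force: [-0.1, 0.4, 0.3]
grip_width: 0.7
```

Emit:
{"api": "apply_moves", "payload": {"rows": [[[0,0.2,0],0,0],[[0,0.2,0],0,0]]}}

```text
time: 3.2
tool_pos: [440.3, -147.4, 86.3]
tcp_rot: [-1.57, 0.002, -2.876]
contact_force: [-0.2, -0.2, -0.7]
grip_width: 0.4
```

```bash
python3 - <<'E'
from h import *
F=[]
for k in range(4):
    im=vision.capture("side")[:,:,::-1]; o=bot.get_obs(); F.append(o["contact_force"]); print(o["tool_pos"],o["contact_force"].round(2),o["moment"].round(3))
cv2.imwrite("pics/side2.png",cv2.resize(im[240:420,180:320],None,fx=4,fy=4)[:600])
E
```

```text
[ 440.35085695 -147.37525743   86.38310085] [-0.65  0.29  0.55] [ 0.002 -0.019 -0.027]
[ 440.40273174 -147.42421175   86.4635081 ] [-0.26  0.52 -0.65] [-0.033 -0.047  0.023]
[ 440.43118634 -147.42970572   86.47707511] [-1.11 -0.64 -0.34] [ 0.026 -0.016  0.022]
[ 440.42600062 -147.4166223    86.49415941] [ 0.34 -0.44  0.46] [ 0.045 -0.015 -0.028]
```

View pics/side2.png

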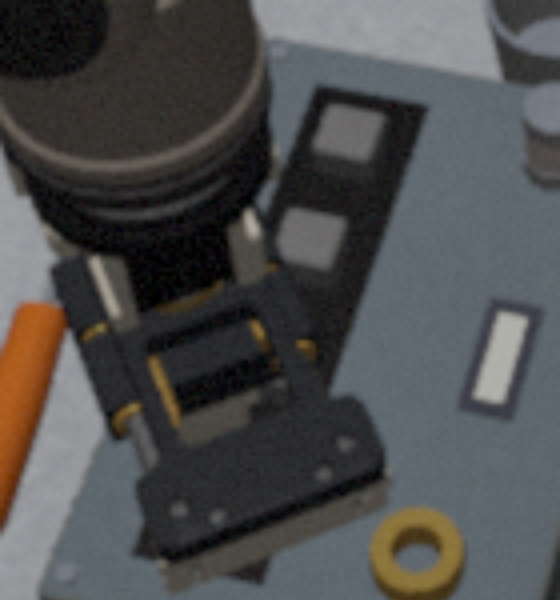

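```bash
cat >> h.py <<'E'
def avg(n=4):
    L=[]
    for k in range(n):
        vision.capture("side"); o=bot.get_obs(); L.append(np.r_[o["tool_pos"],o["contact_force"],o["tau"]])
    print(np.round(o["time"],2),np.mean(L,0).round(2))
E
python3 -c "
from h import *
avg()"
```

```text
3.6 [ 4.4041e+02 -1.4740e+02  8.6510e+01 -1.6000e-01 -4.0000e-02 -3.0000e-02
 -0.0000e+00 -3.9610e+01 -1.8820e+01  7.0000e-02 -4.0000e-02  0.0000e+00]
```

Emit:
{"api": "apply_moves", "payload": {"rows": [[[0,-0.5,0],0,0],[[0,-1,0],0,0],[[0,-1,0],0,0],[[0,-1,0],0,0]]}}

```text
time: 4.1
tool_pos: [440.4, -147.4, 96.6]
tcp_rot: [-1.57, 0.003, -2.876]
contact_force: [-0.6, -0.3, -0.6]
grip_width: 0.7
```

```bash
python3 -c "
from h import *
avg()"
```

```text
4.3 [ 4.4029e+02 -1.4737e+02  9.6410e+01 -1.1000e-01  2.1000e-01  4.4000e-01
  0.0000e+00 -3.9420e+01 -1.9360e+01  7.0000e-02 -4.0000e-02  0.0000e+00]
```

Emit:
{"api": "apply_moves", "payload": {"rows": [[[0,0.5,0],0,0],[[0,1.1,0],0,0],[[0,1.1,0],0,0]]}}

```text
time: 4.68
tool_pos: [439.9, -147.1, 84.7]
tcp_rot: [-1.571, 0.001, -2.876]
contact_force: [0.2, 0.3, 0.5]
grip_width: 0.4
```

```bash
python3 -c "
from h import *
avg(3)"
```

```text
4.82 [ 4.4025e+02 -1.4733e+02  8.5180e+01 -1.8000e-01 -4.4000e-01  1.9000e-01
 -0.0000e+00 -3.9460e+01 -1.8610e+01  7.0000e-02 -5.0000e-02 -0.0000e+00]
```

Emit:
{"api": "apply_moves", "payload": {"rows": [[[0,0.1,0],0,0],[[0,0.1,0],0,0]]}}

```text
time: 5.08
tool_pos: [440.4, -147.4, 84.4]
tcp_rot: [-1.57, 0.002, -2.876]
contact_force: [0.7, 0.9, -0.2]
grip_width: 0.4
```

```bash
python3 -c "
from h import *
avg(3)"
```

```text
5.22 [ 4.4039e+02 -1.4740e+02  8.4410e+01  3.7000e-01  1.5000e-01 -3.3000e-01
 -0.0000e+00 -3.9660e+01 -1.8710e+01  7.0000e-02 -4.0000e-02  0.0000e+00]
```

```bash
python3 -c "
from h import *
for n in('side','top'):
    K,R,t=cam(n); print(n,-R.T@t)
print(bot.get_obs()['joint_positions'])"
```

```text
side [ 491.2268761  -578.17825141  828.32768898]
top [ 397.87448276   91.43898357 1229.16285777]
[-4.89111535e-01  3.86347562e-01  1.86198023e+00  1.51347712e-03
  8.91234571e-01  8.15316076e-01]
```

Emit:
{"api": "apply_moves", "payload": {"rows": [[[0,-1,0],0,0],[[0,-2,0],0,0]]}}

```text
time: 5.48
tool_pos: [440.5, -147.5, 105.3]
tcp_rot: [-1.57, 0.003, -2.876]
contact_force: [0.6, -0.1, 0.2]
grip_width: 0.3
```

Emit:
{"api": "apply_moves", "payload": {"rows": [[[0,0,0],-0.18,0],[[0,0,0],-0.36,0],[[0,0,0],-0.54,0],[[0,0,0],-0.72,0],[[0,0,0],-0.9,0]]}}

```text
time: 6.1
tool_pos: [440.8, -147.6, 106.1]
tcp_rot: [-1.567, 0.001, -1.97]
contact_force: [0.3, -0.6, 0.4]
grip_width: 0.5
```

Emit:
{"api": "apply_moves", "payload": {"rows": [[[0,0,0],-0.1,0],[[0,0,0],-0.1,0],[[0,0,0],-0.1,0]]}}

```text
time: 6.48
tool_pos: [441.0, -147.7, 106.5]
tcp_rot: [-1.566, 0.0, -1.872]
contact_force: [-0.4, -0.7, 0.1]
grip_width: 0.6
```

```bash
python3 - <<'E'
from h import *
im=vision.capture("side")[:,:,::-1]
cv2.imwrite("pics/side3.png",cv2.resize(im[240:420,180:320],None,fx=4,fy=4)[:600])
o=bot.get_obs();print(o["tool_pos"],o["tcp_rot"])
i=vision.camera_info("side")
for dz in(0,-14):
    q,_=cv2.projectPoints(np.array([o["tool_pos"]+[0,0,dz]]),i["rvec"],i["tvec"],i["mtx"],None); print((q.ravel()-[180,240])*4)
E
```

```text
[ 440.90739201 -147.66234067  106.43381728] [-1.56664344e+00  4.47184207e-04 -1.87187442e+00]
[207.78215899 430.83681717]
[212.1832349  450.63308108]
```

View pics/side3.png

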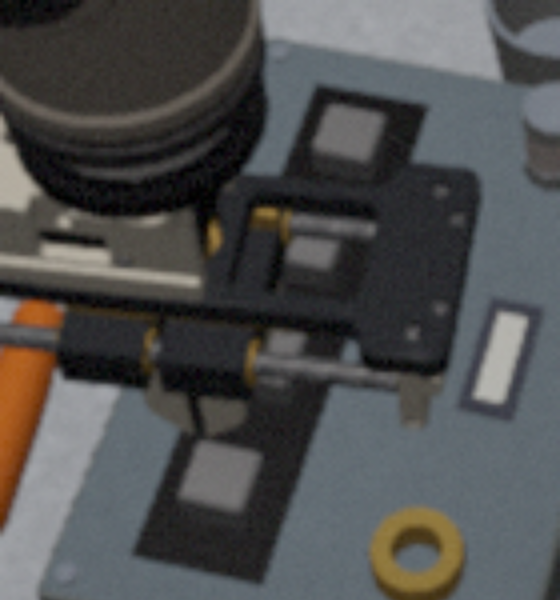

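The closed fingertips (seam at about (197,435) in the crop) hang above key4 at (220,475). They sit several mm higher than nominal, which explains why there was no contact. I'll probe further down in small steps.

Emit:
{"api": "apply_moves", "payload": {"rows": [[[0,1.0,0],0,0],[[0,2.1,0],0,0],[[0,2.1,0],0,0],[[0,2.1,0],0,0]]}}

```text
time: 7.02
tool_pos: [441.0, -147.7, 85.2]
tcp_rot: [-1.567, 0.001, -1.872]
contact_force: [0.1, 0.2, -0.3]
grip_width: 0.5
```

```bash
python3 - <<'E'
from h import *
avg(2)
im=vision.capture("side")[:,:,::-1]
cv2.imwrite("pics/side4.png",cv2.resize(im[290:390,190:300],None,fx=6,fy=6)[:600])
o=bot.get_obs()
i=vision.camera_info("side")
for dz in(0,-14):
    q,_=cv2.projectPoints(np.array([o["tool_pos"]+[0,0,dz]]),i["rvec"],i["tvec"],i["mtx"],None); print((q.ravel()-[190,290])*6)
E
```

```text
7.12 [ 4.4113e+02 -1.4776e+02  8.5500e+01 -1.0000e-01 -3.0000e-02 -2.7000e-01
 -0.0000e+00 -3.9360e+01 -1.8580e+01  6.0000e-02  4.0000e-02  0.0000e+00]
[262.59996978 390.46765056]
[268.94159868 419.05460359]
```

View pics/side4.png

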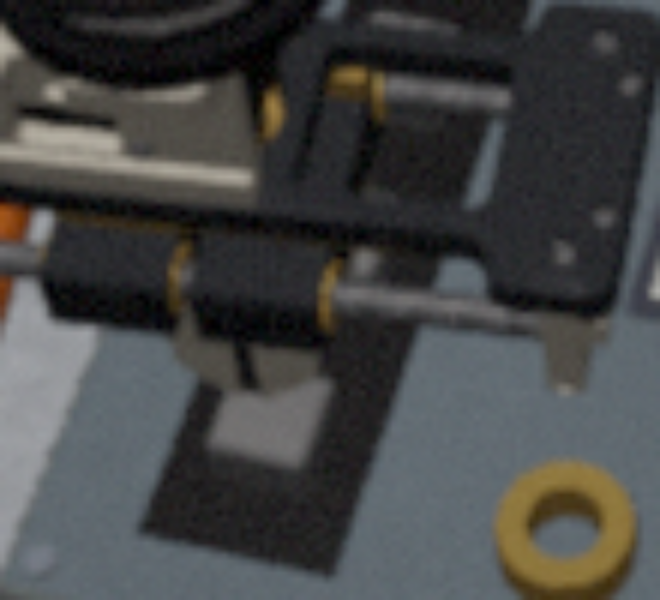

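Emit:
{"api": "apply_moves", "payload": {"rows": [[[0,0.2,0],0,0],[[0,0.2,0],0,0],[[0,0.2,0],0,0]]}}

```text
time: 7.55
tool_pos: [441.2, -147.8, 83.7]
tcp_rot: [-1.566, 0.0, -1.872]
contact_force: [1.0, -0.1, 0.2]
grip_width: 0.5
```

Emit:
{"api": "apply_moves", "payload": {"rows": [[[0,0.2,0],0,0],[[0,0.2,0],0,0],[[0,0.2,0],0,0]]}}

```text
time: 7.92
tool_pos: [441.2, -147.8, 81.6]
tcp_rot: [-1.566, 0.0, -1.872]
contact_force: [0.5, 1.2, 0.4]
grip_width: 0.4
```

```bash
cat >> h.py <<'E'
def snap(f,b=(190,290,300,390),s=6):
    im=vision.capture("side")[:,:,::-1]
    cv2.imwrite(f"pics/{f}.png",cv2.resize(im[b[1]:b[3],b[0]:b[2]],None,fx=s,fy=s)[:600])
E
python3 -c "
from h import *
avg(2);snap('side5')"
```

```text
8.02 [ 4.4123e+02 -1.4782e+02  8.1670e+01 -2.4000e-01  3.0000e-02  5.2000e-01
 -0.0000e+00 -3.9680e+01 -1.8490e+01  6.0000e-02  3.0000e-02  0.0000e+00]
```

View pics/side5.png

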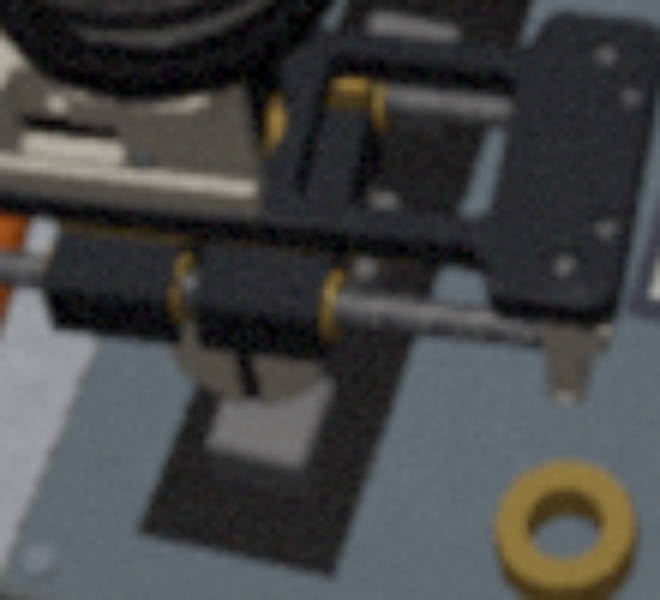

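```bash
python3 - <<'E'
from h import *
im=vision.capture("top")[:,:,::-1].copy(); i=vision.camera_info("top"); o=bot.get_obs()
q,_=cv2.projectPoints(np.array([o["tool_pos"]]),i["rvec"],i["tvec"],i["mtx"],None); print((q.ravel()-[340,260])*4)
cv2.imwrite("pics/top6.png",cv2.resize(im[260:410,340:490],None,fx=4,fy=4))
im=vision.capture("side")[:,:,::-1]; cv2.imwrite("pics/side6.png",im)
E
```

```text
[317.63214854 272.88270815]
```

View pics/top6.png

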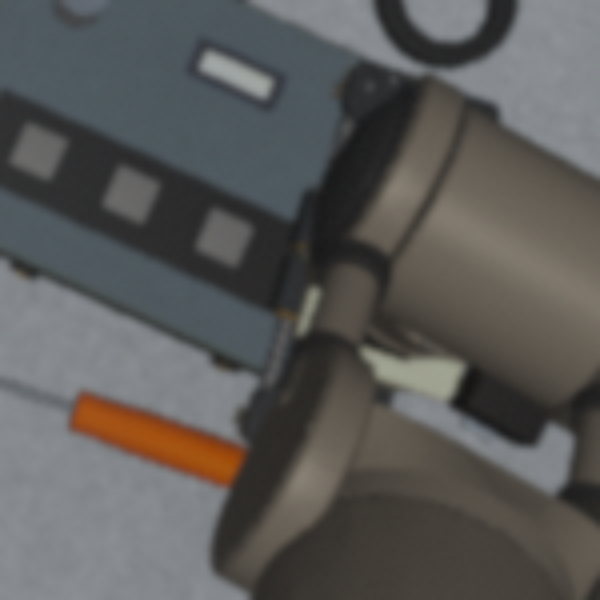

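View pics/side6.png

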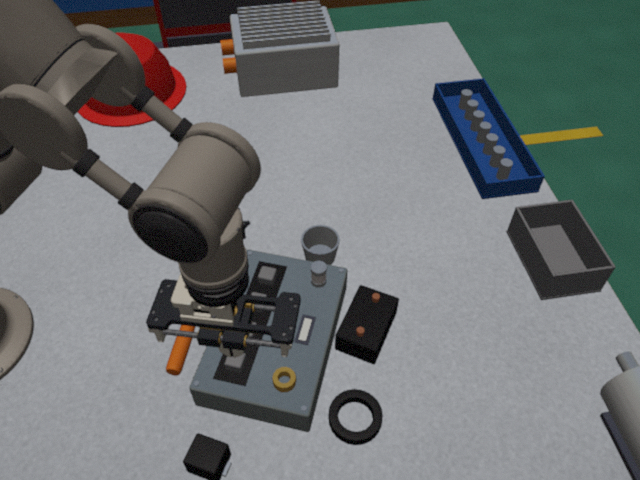

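Emit:
{"api": "apply_moves", "payload": {"rows": [[[0,0.2,0],0,0],[[0,0.2,0],0,0],[[0,0.2,0],0,0]]}}

```text
time: 8.55
tool_pos: [441.2, -147.8, 79.6]
tcp_rot: [-1.566, 0.0, -1.872]
contact_force: [-0.1, -1.0, 0.5]
grip_width: 0.4
```

Emit:
{"api": "apply_moves", "payload": {"rows": [[[0,0.15,0],0,0],[[0,0.15,0],0,0],[[0,0.15,0],0,0]]}}

```text
time: 8.93
tool_pos: [441.2, -147.8, 78.1]
tcp_rot: [-1.566, 0.0, -1.872]
contact_force: [-1.0, 0.5, -0.5]
grip_width: 0.4
```

```bash
python3 -c "
from h import *
avg(2);snap('side7')"
```

```text
9.02 [ 4.4122e+02 -1.4781e+02  7.8150e+01  2.3000e-01 -9.6000e-01  8.0000e-02
 -0.0000e+00 -3.9790e+01 -1.8320e+01  6.0000e-02  3.0000e-02  0.0000e+00]
```

View pics/side7.png

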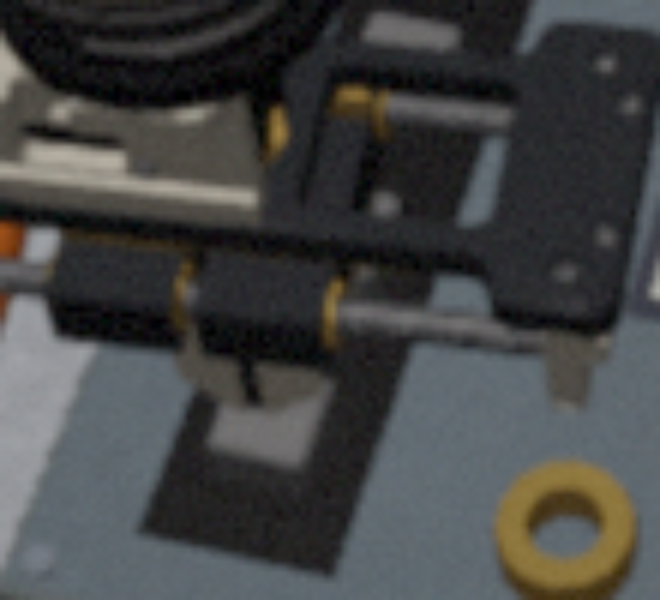

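Emit:
{"api": "apply_moves", "payload": {"rows": [[[0,0.15,0],0,0],[[0,0.15,0],0,0],[[0,0.15,0],0,0]]}}

```text
time: 9.45
tool_pos: [441.2, -147.8, 76.6]
tcp_rot: [-1.566, 0.0, -1.872]
contact_force: [-0.3, 0.6, 0.5]
grip_width: 0.6
```

Emit:
{"api": "apply_moves", "payload": {"rows": [[[0,0.15,0],0,0],[[0,0.15,0],0,0],[[0,0.15,0],0,0]]}}

```text
time: 9.82
tool_pos: [441.2, -147.8, 75.1]
tcp_rot: [-1.566, 0.0, -1.872]
contact_force: [0.2, -0.3, 0.4]
grip_width: 0.4
```

```bash
python3 -c "
from h import *
avg(2)"
```

```text
9.93 [ 4.4126e+02 -1.4781e+02  7.5140e+01 -1.7000e-01  1.1000e-01 -1.6000e-01
 -0.0000e+00 -3.9880e+01 -1.8160e+01  6.0000e-02  3.0000e-02  0.0000e+00]
```

Emit:
{"api": "apply_moves", "payload": {"rows": [[[0,0.15,0],0,0],[[0,0.15,0],0,0],[[0,0.15,0],0,0]]}}

```text
time: 10.3
tool_pos: [441.3, -147.8, 73.7]
tcp_rot: [-1.566, 0.0, -1.872]
contact_force: [-0.4, 0.3, -0.2]
grip_width: 0.4
```

```bash
python3 -c "
from h import *
avg(2);snap('side8')"
```

```text
10.4 [ 4.4128e+02 -1.4784e+02  7.3670e+01 -3.7000e-01  1.5000e-01  2.0000e-01
 -0.0000e+00 -3.9920e+01 -1.8080e+01  6.0000e-02  3.0000e-02  0.0000e+00]
```

View pics/side8.png

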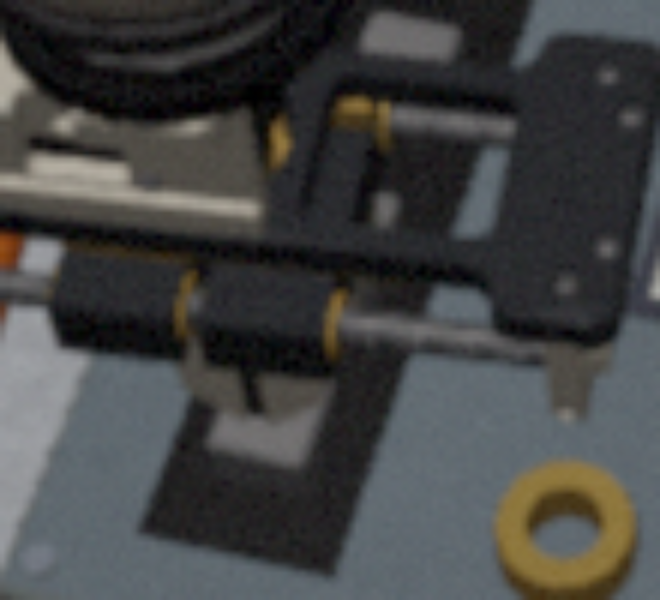

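Emit:
{"api": "apply_moves", "payload": {"rows": [[[0,0.15,0],0,0],[[0,0.15,0],0,0]]}}

```text
time: 10.7
tool_pos: [441.2, -147.8, 72.0]
tcp_rot: [-1.566, 0.0, -1.872]
contact_force: [-0.4, 0.5, 0.1]
grip_width: 0.3
```

Emit:
{"api": "apply_moves", "payload": {"rows": [[[0,0.15,0],0,0],[[0,0.15,0],0,0]]}}

```text
time: 10.95
tool_pos: [441.1, -147.7, 70.4]
tcp_rot: [-1.567, 0.0, -1.872]
contact_force: [-0.6, -0.1, -0.2]
grip_width: 0.4
```

```bash
python3 -c "
from h import *
avg(2)"
```

```text
11.05 [ 4.4117e+02 -1.4776e+02  7.0490e+01  7.4000e-01 -2.8000e-01 -5.8000e-01
  0.0000e+00 -3.9990e+01 -1.7890e+01  6.0000e-02  3.0000e-02  0.0000e+00]
```

Emit:
{"api": "apply_moves", "payload": {"rows": [[[0,0.15,0],0,0],[[0,0.15,0],0,0]]}}

```text
time: 11.3
tool_pos: [441.1, -147.7, 68.9]
tcp_rot: [-1.567, 0.0, -1.872]
contact_force: [0.8, -0.0, -0.6]
grip_width: 0.5
```

```bash
python3 -c "
from h import *
avg(2);snap('side9')"
```

```text
11.4 [ 4.4118e+02 -1.4778e+02  6.8970e+01  6.4000e-01 -2.2000e-01  5.3000e-01
 -0.0000e+00 -4.0050e+01 -1.7820e+01  6.0000e-02  3.0000e-02  0.0000e+00]
```

View pics/side9.png

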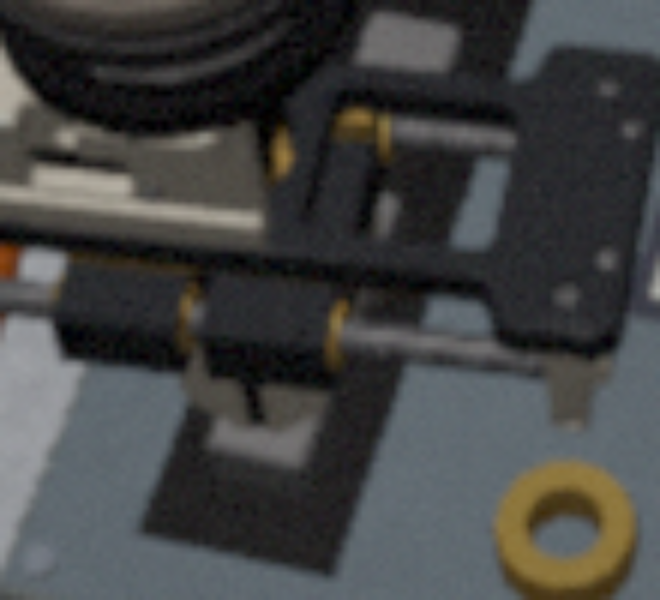

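```bash
python3 - <<'E'
from h import *
for z in (110,130,150,170,190,210): print(z, ray("side",(290,316.7),z).round(0), 'stub',ray("side",(190+567/6,290+395/6),z-40).round(0),z-40,'tip',ray("side",(190+252/6,290+402/6),z-60).round(0),z-60)
E
python3 -c "
import cv2
im=cv2.imread('pics/top6.png'); cv2.imwrite('pics/top6c.png',cv2.resize(im[40:260,260:520],None,fx=2.5,fy=2.5,interpolation=cv2.INTER_CUBIC))"
```

```text
110 [ 529. -112.  110.] stub [ 514. -152.   70.] 70 tip [ 436. -130.   50.] 50
130 [ 528. -125.  130.] stub [ 513. -164.   90.] 90 tip [ 437. -142.   70.] 70
150 [ 527. -138.  150.] stub [ 513. -175.  110.] 110 tip [ 439. -153.   90.] 90
170 [ 526. -151.  170.] stub [ 512. -186.  130.] 130 tip [ 440. -165.  110.] 110
190 [ 525. -164.  190.] stub [ 511. -197.  150.] 150 tip [ 442. -176.  130.] 130
210 [ 524. -177.  210.] stub [ 511. -209.  170.] 170 tip [ 443. -188.  150.] 150
```

View pics/top6c.png

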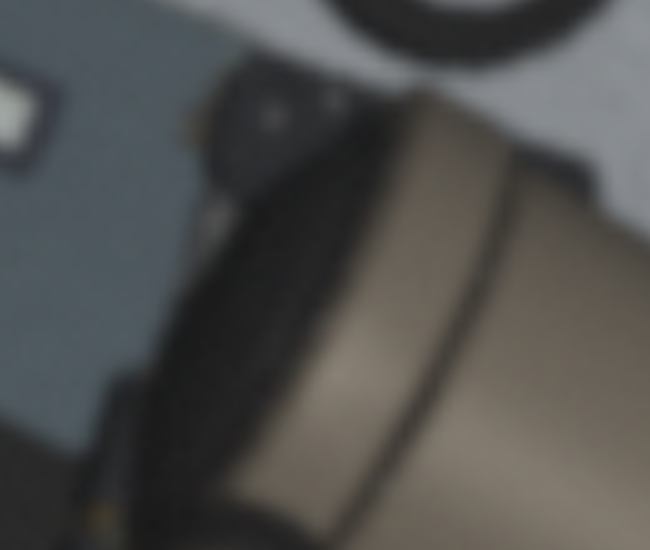

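```bash
python3 - <<'E'
from h import *
a=tri((432.5,281.8),(290.8,299.2)); b=tri((438.5,279.5),(295.3,306.2)); print(a,b)
yaw=-1.872; x=np.array([np.cos(yaw),np.sin(yaw)]); z=np.array([-np.sin(yaw),np.cos(yaw)])
for p in(a,b): d=p[:2]-[441.2,-147.8]; print(d@x,d@z)
# other two plate screws at same height from side
for q in((605,230),(565,265)):
    p=ray("side",(190+q[0]/6,290+q[1]/6),(a[2]+b[2])/2); d=p[:2]-[441.2,-147.8]; print(p,d@x,d@z)
E
```

```text
[ 526.92118212 -147.55771352  205.05931081] [ 531.41972436 -159.17822156  204.82157492]
-25.66227373977867 81.79014288311531
-15.8995020567155 89.53361616543587
[ 522.78135719 -191.05971255  204.94044287] 17.10943056601407 90.74242644579705
[ 513.41809668 -198.05428391  204.94044287] 26.56690453779231 83.87577792450422
```

The end-plate screws triangulate symmetrically about the TCP, so the tool's xy position is correct and only the tip height is off. I'll keep going down in small steps.

Emit:
{"api": "apply_moves", "payload": {"rows": [[[0,0.15,0],0,0],[[0,0.15,0],0,0]]}}

```text
time: 11.7
tool_pos: [441.1, -147.8, 67.4]
tcp_rot: [-1.567, 0.0, -1.872]
contact_force: [0.2, -1.2, -0.5]
grip_width: 0.4
```

Emit:
{"api": "apply_moves", "payload": {"rows": [[[0,0.15,0],0,0],[[0,0.15,0],0,0]]}}

```text
time: 11.95
tool_pos: [441.0, -147.7, 65.7]
tcp_rot: [-1.567, 0.0, -1.872]
contact_force: [0.4, 0.4, 0.0]
grip_width: 0.3
```

```bash
python3 -c "
from h import *
avg(2)"
```

```text
12.05 [ 4.4110e+02 -1.4773e+02  6.5840e+01  2.5000e-01 -2.7000e-01  4.7000e-01
 -0.0000e+00 -4.0130e+01 -1.7650e+01  6.0000e-02  3.0000e-02  0.0000e+00]
```

Emit:
{"api": "apply_moves", "payload": {"rows": [[[0,0.15,0],0,0],[[0,0.15,0],0,0]]}}

```text
time: 12.3
tool_pos: [441.1, -147.7, 64.2]
tcp_rot: [-1.567, 0.001, -1.872]
contact_force: [-0.2, -0.4, 0.3]
grip_width: 0.5
```

```bash
python3 -c "
from h import *
avg(2);snap('side10')"
```

```text
12.4 [ 4.4111e+02 -1.4771e+02  6.4320e+01  2.4000e-01 -1.0300e+00  6.1000e-01
  0.0000e+00 -4.0190e+01 -1.7570e+01  6.0000e-02  3.0000e-02  0.0000e+00]
```

View pics/side10.png

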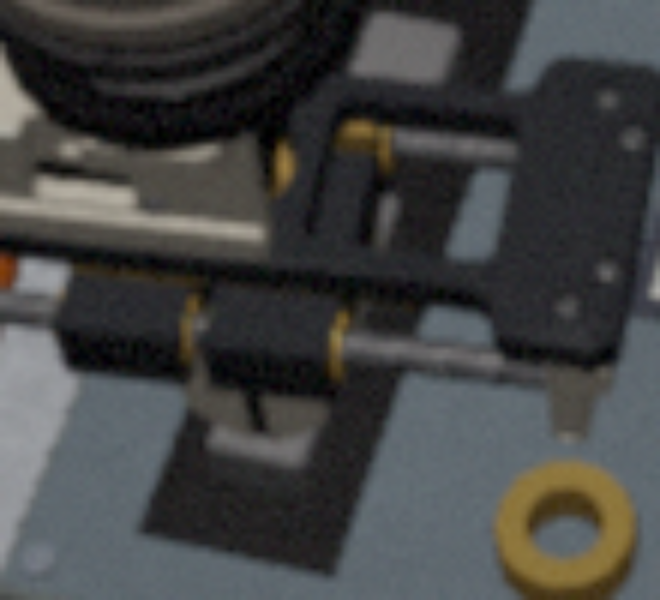

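Emit:
{"api": "apply_moves", "payload": {"rows": [[[0,0.15,0],0,0],[[0,0.15,0],0,0]]}}

```text
time: 12.7
tool_pos: [441.1, -147.7, 62.7]
tcp_rot: [-1.567, 0.0, -1.872]
contact_force: [1.3, 0.0, 0.8]
grip_width: 0.6
```

```bash
python3 -c "
from h import *
avg(2)"
```

```text
12.8 [ 4.4111e+02 -1.4773e+02  6.2810e+01 -2.0000e-01 -9.0000e-02 -6.1000e-01
 -0.0000e+00 -4.0240e+01 -1.7500e+01  6.0000e-02  3.0000e-02  0.0000e+00]
```

Emit:
{"api": "apply_moves", "payload": {"rows": [[[0,0.15,0],0,0],[[0,0.15,0],0,0]]}}

```text
time: 13.05
tool_pos: [441.1, -147.7, 61.3]
tcp_rot: [-1.567, 0.0, -1.872]
contact_force: [-0.4, 0.2, 0.1]
grip_width: 0.6
```

```bash
python3 -c "
from h import *
avg(2)"
```

```text
13.15 [ 4.4109e+02 -1.4772e+02  6.1270e+01  1.5000e-01 -1.9000e-01 -4.6000e-01
 -0.0000e+00 -4.0290e+01 -1.7440e+01  6.0000e-02  2.0000e-02  0.0000e+00]
```

Emit:
{"api": "apply_moves", "payload": {"rows": [[[0,0.15,0],0,0],[[0,0.15,0],0,0]]}}

```text
time: 13.4
tool_pos: [441.2, -147.7, 59.8]
tcp_rot: [-1.567, 0.0, -1.872]
contact_force: [0.1, -0.6, 1.2]
grip_width: 0.6
```

```bash
python3 -c "
from h import *
avg(2);snap('side11')"
```

```text
13.5 [ 4.4115e+02 -1.4775e+02  5.9830e+01  2.3000e-01 -1.9000e-01  1.2300e+00
 -1.0000e-02 -3.9830e+01 -1.7070e+01  5.0000e-02  3.0000e-02  0.0000e+00]
```

View pics/side11.png

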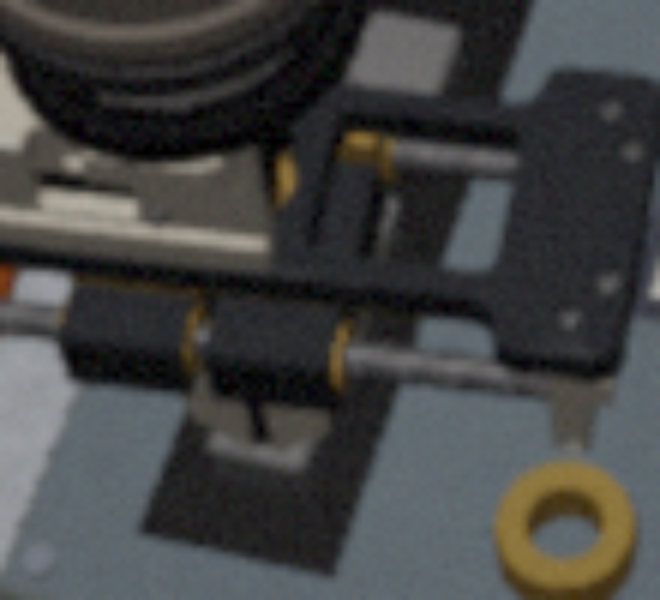

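Contact is at TCP z of about 60.5. The j2 torque is a clean indicator, at about 0.465 Nm per N. I'll press 2 mm more.

Emit:
{"api": "apply_moves", "payload": {"rows": [[[0,0.2,0],0,0],[[0,0.2,0],0,0]]}}

```text
time: 13.8
tool_pos: [441.2, -147.8, 57.8]
tcp_rot: [-1.567, 0.0, -1.872]
contact_force: [-0.7, 0.5, 2.3]
grip_width: 0.1
```

```bash
python3 -c "
from h import *
avg(2)"
```

```text
13.9 [ 4.4121e+02 -1.4776e+02  5.7870e+01 -2.9000e-01 -1.0900e+00  1.6800e+00
 -2.0000e-02 -3.9480e+01 -1.6880e+01  6.0000e-02 -5.0000e-02  0.0000e+00]
```

Key4 is free, reading about 2 N at 2.7 mm. On to key3.

Emit:
{"api": "apply_moves", "payload": {"rows": [[[0,-1.2,0],0,0],[[-5.35,-1.2,0.56],0,0],[[-5.35,-1.2,0.56],0,0],[[-5.35,-0.5,0.56],0,0],[[-5.35,-0.5,0.56],0,0]]}}

```text
time: 14.52
tool_pos: [461.7, -98.8, 62.4]
tcp_rot: [-1.568, 0.0, -1.873]
contact_force: [0.1, 0.0, 0.2]
grip_width: 0.4
```

```bash
python3 -c "
from h import *
avg(2)"
```

```text
14.62 [ 4.619e+02 -9.899e+01  6.266e+01  3.300e-01  7.000e-02  2.000e-02
  2.000e-01 -4.090e+01 -1.758e+01  7.000e-02  2.000e-02 -1.000e-02]
```

Emit:
{"api": "apply_moves", "payload": {"rows": [[[0,0.4,0],0,0],[[0,0.4,0],0,0],[[0,0.4,0],0,0]]}}

```text
time: 15.0
tool_pos: [462.1, -99.3, 58.8]
tcp_rot: [-1.567, 0.0, -1.873]
contact_force: [0.0, -2.1, 1.1]
grip_width: 0.3
```

```bash
python3 -c "
from h import *
avg(2)"
```

```text
15.1 [ 4.621e+02 -9.923e+01  5.888e+01 -4.900e-01 -1.110e+00  1.810e+00
  4.500e-01 -4.031e+01 -1.691e+01  3.000e-01  1.300e-01  0.000e+00]
```

Emit:
{"api": "apply_moves", "payload": {"rows": [[[0,0.2,0],0,0],[[0,0.2,0],0,0]]}}

```text
time: 15.35
tool_pos: [462.1, -99.2, 56.8]
tcp_rot: [-1.567, 0.0, -1.873]
contact_force: [-1.3, -1.4, 2.7]
grip_width: 0.5
```

```bash
python3 -c "
from h import *
avg(2)"
```

```text
15.45 [ 4.6212e+02 -9.9170e+01  5.6900e+01 -4.1000e-01 -1.2100e+00  2.8000e+00
  4.1000e-01 -3.9970e+01 -1.6770e+01  2.7000e-01  1.0000e-02  0.0000e+00]
```

Key3 is free. On to key2.

Emit:
{"api": "apply_moves", "payload": {"rows": [[[0,-1.2,0],0,0],[[-5.37,-1.2,0.43],0,0],[[-5.37,-1.2,0.43],0,0],[[-5.37,-0.6,0.43],0,0],[[-5.37,-0.6,0.43],0,0]]}}

```text
time: 16.08
tool_pos: [481.4, -49.7, 62.4]
tcp_rot: [-1.569, 0.0, -1.874]
contact_force: [-0.1, -0.5, 0.1]
grip_width: 0.2
```

```bash
python3 -c "
from h import *
avg(2)"
```

```text
16.18 [ 4.8172e+02 -4.9840e+01  6.2690e+01  2.0000e-02 -9.0000e-02  1.0000e-01
  2.0000e-01 -4.2080e+01 -1.7890e+01  7.0000e-02  1.0000e-02 -1.0000e-02]
```

Emit:
{"api": "apply_moves", "payload": {"rows": [[[0,0.4,0],0,0],[[0,0.4,0],0,0],[[0,0.4,0],0,0]]}}

```text
time: 16.55
tool_pos: [481.9, -50.2, 58.9]
tcp_rot: [-1.567, -0.0, -1.875]
contact_force: [-0.8, -0.8, 2.4]
grip_width: 0.6
```

```bash
python3 -c "
from h import *
avg(2)"
```

```text
16.65 [ 4.8189e+02 -5.0060e+01  5.8890e+01  1.4000e-01 -1.2900e+00  1.3500e+00
  4.7000e-01 -4.1480e+01 -1.7250e+01  3.0000e-01  1.1000e-01  0.0000e+00]
```

Emit:
{"api": "apply_moves", "payload": {"rows": [[[0,0.2,0],0,0],[[0,0.2,0],0,0]]}}

```text
time: 16.9
tool_pos: [481.9, -50.0, 56.9]
tcp_rot: [-1.567, -0.0, -1.874]
contact_force: [-0.7, -0.2, 1.8]
grip_width: 0.3
```

```bash
python3 -c "
from h import *
avg(2)"
```

```text
17.0 [ 4.8192e+02 -5.0010e+01  5.6910e+01 -1.9000e-01 -8.2000e-01  2.5400e+00
  4.0000e-01 -4.1120e+01 -1.7090e+01  2.7000e-01 -1.0000e-02  0.0000e+00]
```

Key2 is free as well. I'll tap key1 to confirm it is the latched one.

Emit:
{"api": "apply_moves", "payload": {"rows": [[[0,-1.2,0],0,0],[[-5.48,-1.2,0.54],0,0],[[-5.48,-1.2,0.54],0,0],[[-5.48,-0.6,0.54],0,0],[[-5.48,-0.6,0.54],0,0]]}}

```text
time: 17.62
tool_pos: [502.6, 0.1, 62.4]
tcp_rot: [-1.569, -0.0, -1.875]
contact_force: [-0.5, 0.1, -0.7]
grip_width: 0.5
```

```bash
python3 -c "
from h import *
avg(2)"
```

```text
17.73 [ 5.0292e+02 -3.0000e-02  6.2710e+01 -2.4000e-01 -4.9000e-01  4.5000e-01
  2.1000e-01 -4.3890e+01 -1.8360e+01  7.0000e-02  1.0000e-02 -1.0000e-02]
```

Emit:
{"api": "apply_moves", "payload": {"rows": [[[0,0.4,0],0,0],[[0,0.4,0],0,0],[[0,0.4,0],0,0]]}}

```text
time: 18.1
tool_pos: [503.4, -0.4, 59.0]
tcp_rot: [-1.567, -0.0, -1.876]
contact_force: [1.0, -0.4, 3.9]
grip_width: 0.1
```

```bash
python3 -c "
from h import *
avg(2)"
```

```text
18.2 [ 5.0337e+02 -3.4000e-01  5.8990e+01  1.1400e+00 -5.8000e-01  2.3000e+00
  2.3000e-01 -4.2540e+01 -1.7070e+01  1.6000e-01  2.5000e-01 -0.0000e+00]
```

Emit:
{"api": "apply_moves", "payload": {"rows": [[[0,0.2,0],0,0],[[0,0.2,0],0,0]]}}

```text
time: 18.45
tool_pos: [503.4, -0.4, 57.4]
tcp_rot: [-1.567, -0.0, -1.876]
contact_force: [-0.8, 1.2, 6.4]
grip_width: 0.4
```

```bash
python3 -c "
from h import *
avg(2)"
```

```text
18.55 [ 5.0342e+02 -3.9000e-01  5.7370e+01 -7.4000e-01  7.0000e-02  6.5400e+00
 -1.6000e-01 -4.1070e+01 -1.7090e+01  2.0000e-02 -2.9000e-01 -0.0000e+00]
```

Key1 is firm (6.5 N where the others gave about 2.5 N), so it is the latched one. Now I'll press it through.

Emit:
{"api": "apply_moves", "payload": {"rows": [[[0,0.3,0],0,0],[[0,0.6,0],0,0],[[0,0.6,0],0,0]]}}

```text
time: 18.92
tool_pos: [503.4, -0.4, 51.9]
tcp_rot: [-1.567, -0.0, -1.876]
contact_force: [-1.4, 0.1, 8.1]
grip_width: 0.7
```

Emit:
{"api": "apply_moves", "payload": {"rows": [[[0,0.3,0],0,0],[[0,0.3,0],0,0]]}}

```text
time: 19.18
tool_pos: [503.5, -0.4, 50.8]
tcp_rot: [-1.566, -0.0, -1.875]
contact_force: [-5.5, -0.1, 22.7]
grip_width: 0.6
```

```bash
python3 -c "
from h import *
avg(2);snap('side12',(190,240,360,380),4)"
```

```text
19.27 [ 5.0356e+02 -4.0000e-01  5.0860e+01 -6.1300e+00  8.9000e-01  2.1360e+01
 -3.9000e-01 -3.4440e+01 -1.5910e+01  9.0000e-02 -1.8500e+00 -0.0000e+00]
```

View pics/side12.png

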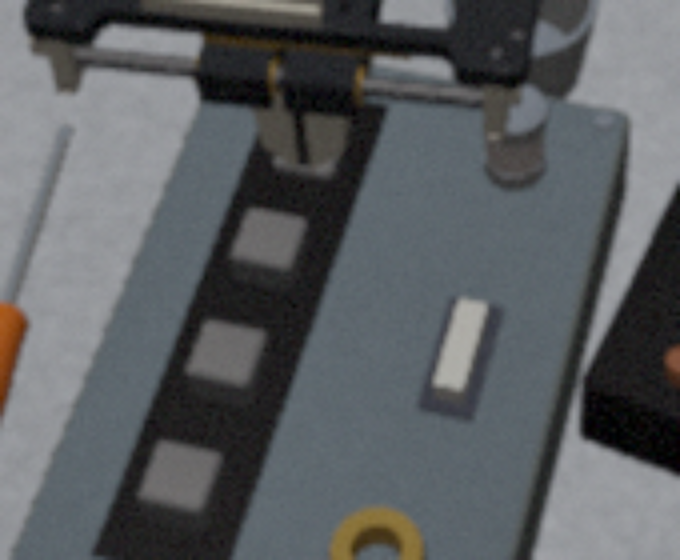

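The flag now stands up in its slot (462,345 in the crop). Retracting straight up.

Emit:
{"api": "apply_moves", "payload": {"rows": [[[0,-1.5,0],0,0],[[0,-4,0],0,0],[[0,-8,0],0,0],[[0,-11,0],0,0],[[0,-11,0],0,0]]}}

```text
time: 19.95
tool_pos: [504.0, -0.4, 162.6]
tcp_rot: [-1.562, 0.0, -1.875]
contact_force: [-0.6, 0.3, 0.2]
grip_width: 0.3
```

Emit:
{"api": "apply_moves", "payload": {"rows": [[[3,-5,-5],0,0],[[5,-6,-10],0,0],[[5,-6,-15],0,0],[[5,-6,-15],0,0],[[5,-6,-15],0,0]]}}

```text
time: 20.58
tool_pos: [345.8, -3.1, 220.8]
tcp_rot: [-1.562, 0.0, -1.875]
contact_force: [0.7, 0.7, 0.8]
grip_width: 0.5
```

```bash
python3 - <<'E'
from h import *
avg(1); snap('side13',(180,220,380,370),4)
cv2.imwrite('pics/top13.png',cv2.resize(vision.capture('top')[180:400,280:500,::-1],None,fx=2.7,fy=2.7))
E
```

```text
20.62 [ 3.4615e+02 -3.1600e+00  2.2078e+02  8.0000e-02 -4.3000e-01 -1.5000e-01
  1.1000e-01 -2.4060e+01 -2.3390e+01  8.0000e-02  4.0000e-02 -0.0000e+00]
```

View pics/side13.png

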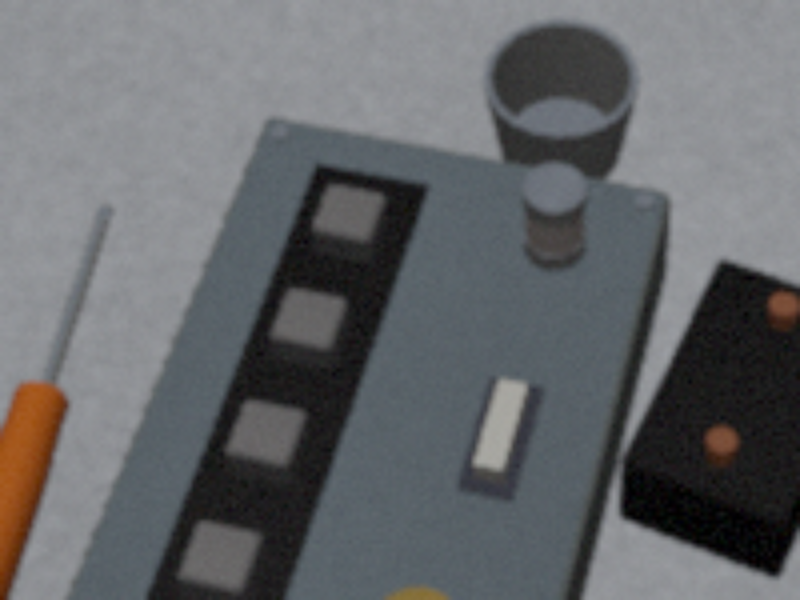

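View pics/top13.png

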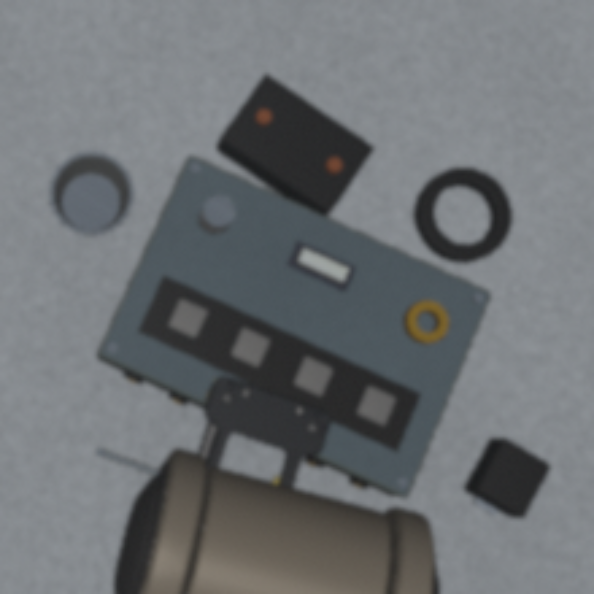

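Both views show all four keys up, the flag raised and the parts in place. I'll put numbers on that before handing in.

```bash
python3 - <<'E'
from h import *
a=cv2.cvtColor(cv2.imread("pics/side0.png"),cv2.COLOR_BGR2GRAY); b=cv2.cvtColor(np.ascontiguousarray(vision.capture("side")),cv2.COLOR_RGB2GRAY)
K,R,t=cam("side")
def cen(im,x,y,r,th):
    w=im[y-r:y+r+1,x-r:x+r+1]; m=(w>(th or cv2.threshold(w,0,255,cv2.THRESH_OTSU)[0])).astype('uint8')
    k,l,s,c=cv2.connectedComponentsWithStats(m); i=l[r,r]; return c[i]+[x-r,y-r]
f0,f1=cen(a,306,328,18,130),cen(b,305,326,18,130); print("flag",f0,f1)
p=ray("side",f0,61.5); i=vision.camera_info("side")
for h in(8,9.5): print(h,cv2.projectPoints((p+[0,0,h])[None],i["rvec"],i["tvec"],i["mtx"],None)[0].ravel())
for u,v in [(267,272),(257,300),(246,328),(234,359)]: print("key",cen(a,u,v,13,None).round(1),cen(b,u,v,13,None).round(1))
for n,(x,y,w) in {"fuse":(305,255,30),"bush":(268,363,34),"module":(330,280,75)}.items():
    T=a[y:y+w,x:x+w]; r=cv2.matchTemplate(b[y-10:y+w+10,x-10:x+w+10],T,cv2.TM_CCOEFF_NORMED); print(n,np.array(cv2.minMaxLoc(r)[3])-10,r.max())
E
```

```text
flag [304.78947368 328.86842105] [304.73372781 325.56213018]
8 [304.69925039 326.08636959]
9.5 [304.68219558 325.56048144]
key [266.6 272.6] [266.6 272.7]
key [256.7 299.1] [256.7 299.2]
key [246.  327.7] [246.  327.8]
key [234.5 358.5] [234.5 358.5]
fuse [0 0] 0.9893769
bush [0 0] 0.9808698
module [0 0] 0.99491787
```

The flag centroid matches a rise of 9.5 mm, its stop. The keys are at rest and the parts I checked haven't moved.

```bash
python3 -c "
from plant import order
print(order.close_job())"
```

```text
the job is handed in; nothing more can be done
None
```

Key1 (leftmost) was the latched one. I pressed it fully down, the white flag came up, and I handed the job in at about 21 s, with no verdict reported.

- **Finding it:** I tapped all four keys with closed fingertips. Keys 4, 3 and 2 gave springily, with about 2 to 2.8 N at roughly 2.7 to 3.6 mm. Key1 stayed firm at about 6.5 N.
- **Pressing it:** I pushed key1 to its stop. The force read about 8 N on the way down and about 22 N at the bottom. Then I lifted straight up and backed away.
- **Last checks:**
  - The flag's image position fits a 9.5 mm rise, which is its stop.
  - All four keys are within about 0.1 px of their starting positions.
  - The fuse, bushing and module have not moved.
  - I only looked at the cup, relay, tape roll and screwdriver by eye; they appear unmoved, though the arm partly hid the screwdriver in the top view.
  - The arm is clear of everything, with no force on it.
- **One disagreement:** contact came at TCP z ≈ 60.5 mm. The stated 14 mm fingertip length predicted about 90, so the closed fingertips sat about 30 mm higher than stated. Because of that I found the contact height by small steps with the torque and force readings.

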